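Sterilise the parrot's bells

ROBOT

A 7-joint arm with a two-finger parallel gripper is mounted at the origin on the work surface. World frame = base frame: x ahead of the robot, y to its left, z up, the work surface at z = 0. Lengths are in m, angles in rad, forces in N, time in s.
With the tool pointing down it reaches from about 0.4 to 0.9 m from the base axis. Payload 5.6 kg.
Tool frame: the origin (TCP) lies at the very end of the fingers, on their centre line; the grasp point (between the pads) lies 19 mm behind it; z points along the fingers, y is the line along which they close (so a half turn about z gives the same grasp; the last joint's range is limited). The gripper opens to 92 mm and grips with 3 to 60 N. Pads are 20 mm wide; open, the fingers measure 128 mm over their backs; the gripper's body (75 mm by 189 mm) begins 69 mm behind the grasp point.
Start: joints at [-1.165, 0.468, -0.012, 1.603, 0.006, 1.071, -0.056], TCP at [0.282, 0.586, 0.215] pointing down, gripper open.
Joint ranges: [-2.53, 2.53], [-0.31, 2.02], [-1.57, 1.55], [0.28, 2.44], [-1.29, 4.43], [0.15, 1.84], [-2.92, 2.92]. Speed limits (rad/s): [2.57, 2.57, 3.14, 3.14, 3.14, 3.14, 3.14].

INTERFACE

Orientations are given as a unit quaternion [x, y, z, w].
In Python, from workcell import bot, cams, workorder gives the robot as it stands.
- The arm moves only by the shell command python3 -m creep 'ROWS' [FORCE]. ROWS is text: rows parted by semicolons, each of 7 numbers parted by spaces: the closure, from -1 (fully open) to 1 (shut), so that 0 is half open, then the shift along the tool's x, y, z in mm, then the turn, a rotation vector about the tool's x, y, z in rad. A call has 1 to 20 rows; each row shifts and turns the commanded pose from where the row before left it, along the tool's axes as they then stand; what a row does not reach is not made up. A row lasts 1/10 s, in which the tool goes at most 50 mm and 8.59 degrees, less where a joint would pass 70% of its speed; a pose out of reach is approached as far as the arm can. A call with a gripper value outside its range is refused whole. The fingers move at their own pace and stop on an object; FORCE is the grip in N (left out, the last holds). Time passes only in rows, so rows that do not move let the fingers close. It gives the time, the measured TCP pose, the force, the opening and the grip force at its end, in the units of the state.
- bot.state(): the state, without advancing time (a new reading comes with each control period).
- cams.read_camera(name): name is "side" or "top" or "wrist"; returns (picture, depth): 480x640x3 uint8, red, green, blue; 480x640 float32, m along the optical axis (not along the pixel's ray), 0 where there is no reading.
- cams.camera_params(name): a dict with "mtx" (3x3 intrinsics, pixels), "D" ([k1, k2, p1, p2, k3] as OpenCV has them; the pictures are not rectified), "view" (4x4, takes a point from world to camera coordinates). Camera axes: x right, y down, z forward; pixel columns grow to the right and rows downward; lengths in m; the calibration is good to about 2 mm. A picture is of the moment at which its call begins: read the wrist's pose just before it. camera_params takes no time and is no camera call; for the wrist camera it gives the pose at the moment of the call.
- workorder.hand_in(): hands the job in; it is judged then, once.
The state is a dict: "clock": time; "joint_positions": joint angles; "qvel": joint speeds; "joint_torque": joint torques, N m; "tool_pos": TCP position; "tcp_rot": TCP orientation; "wrist_force": force on the tool from outside, world axes, zero at the start; "torque": the same for the moment, N m; "gripper_width": finger opening in m; "gripper_force": force on a finger pad.
Only numpy, scipy, OpenCV 4.12 (cv2) and the standard library are available. Lean on these libraries where they do the work, as an engineer would, in place of code of your own. Each camera call takes 0.05 s, during which the arm holds its last target. There are 200 camera calls.

TASK

Take every little aluminium bell out of the crowded toy crate and put them all into the basin of the UV steriliser, sliding its clear cover open first; leave the other toys in the crate and do not disturb the dish, the cup tower or the spice jar. Once all the bells are in, slide the cover fully shut, then start the machine by pressing the blue, then the yellow, then the red button, one at a time and each fully down.

Things in the scene. Friction and masses are not known exactly. Their poses are not given: they have to be found in the camera images.
- steriliser: UV steriliser, fixed. Origin: on the shelf under its basin's centre; +x points from its button strip to its grey rear housing, z up. Open basin: inside 150 (x) by 200 (y) mm, centred on the origin; walls 6 mm thick, their tops 88 mm and the steel floor 12 mm above the shelf. Button strip: x -155 to -81 mm, 45 mm high. Solid rear housing: x 81 to 216 mm, 86 mm high. 212 mm wide over all.
- cover (a joint): Clear sliding cover of the basin, in m: 0 = fully shut over the basin, 0.15 = fully open (slid along the steriliser's +x, over the rear housing). It needs about 2 N and stays where it is left. Its underside is 89 mm and its top 95 mm above the shelf.
- cover_grip (a point): Point on the cover's black grip bar, 10 mm below its top. The bar stands on the cover, 12 mm thick along the steriliser's x, 70 mm long along its y, 95 to 125 mm above the shelf. Axes as the steriliser's. With the cover shut this point is at x -55 mm in the steriliser's frame, fully open at x +95 mm (y 0).
- crate: Low open wooden crate of parrot toys, fixed, outside 250 mm (x) by 245 mm (y), 55 mm high, walls and floor 6 mm thick. Origin: centre of its underside, on the shelf.
- blue (a joint): Travel of the blue spring button, in m: 0 up, 0.006 fully down; it starts to move at 1.5 N, takes 5 N fully down, and springs back.
- blue_top (a point): Centre of the top face of the blue round button (28 mm across, in a black 44 mm housing on the steriliser's button strip; its top is 67 mm above the shelf and moves with it). Which of the three buttons stands in which place varies.
- yellow (a joint): Travel of the yellow spring button, in m: 0 up, 0.006 fully down; it starts to move at 1.5 N, takes 5 N fully down, and springs back.
- yellow_top (a point): Centre of the top face of the yellow round button (28 mm across, in a black 44 mm housing on the steriliser's button strip; its top is 67 mm above the shelf and moves with it). Which of the three buttons stands in which place varies.
- red (a joint): Travel of the red spring button, in m: 0 up, 0.006 fully down; it starts to move at 1.5 N, takes 5 N fully down, and springs back.
- red_top (a point): Centre of the top face of the red round button (28 mm across, in a black 44 mm housing on the steriliser's button strip; its top is 67 mm above the shelf and moves with it). Which of the three buttons stands in which place varies.
- bell1: Small aluminium hand bell with a dark teak handle (one of up to five alike; three to five are present). Origin: centre of its round mouth, 52 mm across, on which it stands; z runs along the handle. The metal body tapers to 30 mm across at 32 mm; from there the round handle, 14 mm across, goes on to 66 mm. 40 to 85 g. Toppled, it lies on its side and can be taken by the handle.
- bell2: Small aluminium hand bell with a dark teak handle (one of up to five alike; three to five are present). Origin: centre of its round mouth, 52 mm across, on which it stands; z runs along the handle. The metal body tapers to 30 mm across at 32 mm; from there the round handle, 14 mm across, goes on to 66 mm. 40 to 85 g. Toppled, it lies on its side and can be taken by the handle.
- bell3: Small aluminium hand bell with a dark teak handle (one of up to five alike; three to five are present). Origin: centre of its round mouth, 52 mm across, on which it stands; z runs along the handle. The metal body tapers to 30 mm across at 32 mm; from there the round handle, 14 mm across, goes on to 66 mm. 40 to 85 g. Toppled, it lies on its side and can be taken by the handle.
- bell4: Small aluminium hand bell with a dark teak handle (one of up to five alike; three to five are present). Origin: centre of its round mouth, 52 mm across, on which it stands; z runs along the handle. The metal body tapers to 30 mm across at 32 mm; from there the round handle, 14 mm across, goes on to 66 mm. 40 to 85 g. Toppled, it lies on its side and can be taken by the handle.
- bell5: Small aluminium hand bell with a dark teak handle (one of up to five alike; three to five are present). Origin: centre of its round mouth, 52 mm across, on which it stands; z runs along the handle. The metal body tapers to 30 mm across at 32 mm; from there the round handle, 14 mm across, goes on to 66 mm. 40 to 85 g. Toppled, it lies on its side and can be taken by the handle.
- cup: Green plastic cup in the crate, 56 mm across, 36 mm high; origin at the centre of its underside.
- ring: Pink acrylic ring in the crate, 60 mm outside, 40 mm inside, 12 mm thick, lying flat; origin at the centre of its underside.
- dowel: Teak perch dowel in the crate, 18 mm across, 70 mm long along its x axis; origin on its surface below the middle.
- egg: Orange and yellow hard plastic foraging egg in the crate, standing, 40 mm across, 46 mm high; origin at the centre of its underside.
- dish: White ceramic dish on the shelf, 110 mm across, 35 mm high; a bystander. Origin at the centre of its underside.
- cup_tower: Tower of three green stacking cups, 72 mm across at the foot, 116 mm high; a bystander. Origin at the centre of its underside.
- spice_jar: Amber spice jar, 56 mm across, 90 mm high; a bystander. Origin at the centre of its underside.
Mind the look-alikes: they are no part of the job. Leave any purple look-alike of the bell3 alone.

How it is judged:
By the outcome, as a careful person would: the job done as asked, in the order asked, and still so for the second after the job is handed in, with the robot touching nothing.
Of bell1, bell2, bell3, bell4, bell5 only 3 to 5 are there at a start; the rules pass over those that are not, and their reading is None.
At some moment in a run one of bell1, bell2, bell3, bell4, bell5 may be knocked a few centimetres aside while the robot is not near it.
Once in a run the grip may slacken for a moment while it holds something.
It also fails if it takes over 210 s, if anything falls off the work surface, if the arm or the gripper's body presses on something with over 40 N, if the wrist force passes 120 N, or if a joint passes its speed limit or range.

## Working session

There is one attempt and no reset: what is moved stays moved. The work goes in short steps, Python scripts to look and compute and a shell command to move; the robot and the scene stay as the last step left them, time stands still between calls to the robot, and variables do not carry over. Pictures are saved under pics/ and viewed, at most 14 in all, crops included, and the job is handed in when it is done.

```bash
mkdir -p pics; ls
cat > h.py <<'E'
import numpy as np, cv2
from workcell import bot, cams, workorder
def snap(n):
    p=cams.camera_params(n); im,d=cams.read_camera(n); return im,d,p
def save(im,f): cv2.imwrite('pics/'+f,cv2.cvtColor(im,cv2.COLOR_RGB2BGR))
def ray(p,uv):
    n=cv2.undistortPoints(np.array(uv,float).reshape(-1,1,2),np.array(p['mtx'],float),np.array(p['D'],float)).reshape(-1,2)
    V=np.array(p['view']);R=V[:3,:3];t=V[:3,3]
    return -R.T@t, np.c_[n,np.ones(len(n))]@R
def onz(p,uv,z):
    o,d=ray(p,uv); return o+d*((z-o[2])/d[:,2])[:,None]
def proj(p,X):
    V=np.array(p['view']);return cv2.projectPoints(np.array(X,float).reshape(-1,1,3),cv2.Rodrigues(V[:3,:3])[0],V[:3,3],np.array(p['mtx'],float),np.array(p['D'],float))[0].reshape(-1,2)
def cloud(p,d):
    v,u=np.mgrid[:480,:640]; o,r=ray(p,np.c_[u.ravel(),v.ravel()])
    return (o+r*d.ravel()[:,None]).reshape(480,640,3)
E
python3 - <<'E'
from h import *
for n in('top','side'):
    im,d,p=snap(n); save(im,n+'0.png'); np.savez(n+'0.npz',im=im,d=d); print(n,np.round(p['view'],3).tolist())
s=bot.state();print(s['clock'],s['tool_pos'],s['tcp_rot'],s['gripper_width'])
E
```

```text
pics
top [[0.028, -0.999, 0.015, -0.033], [-0.983, -0.03, -0.181, 0.492], [0.181, -0.009, -0.983, 1.187], [0.0, 0.0, 0.0, 1.0]]
side [[0.99, -0.142, -0.017, -0.489], [-0.109, -0.672, -0.732, 0.133], [0.092, 0.727, -0.681, 1.277], [0.0, 0.0, 0.0, 1.0]]
0.1 [0.28188764 0.5851229  0.21373945] [ 2.22567814e-01  9.74916882e-01 -7.92741480e-04 -1.12572172e-04] 0.0917940062567988
```

View pics/top0.png

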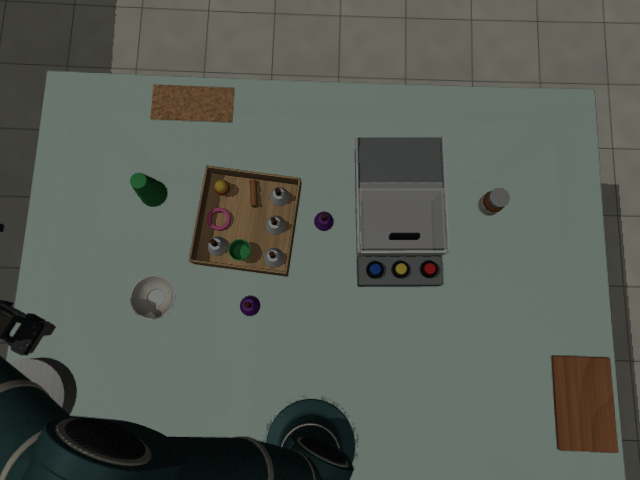

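View pics/side0.png

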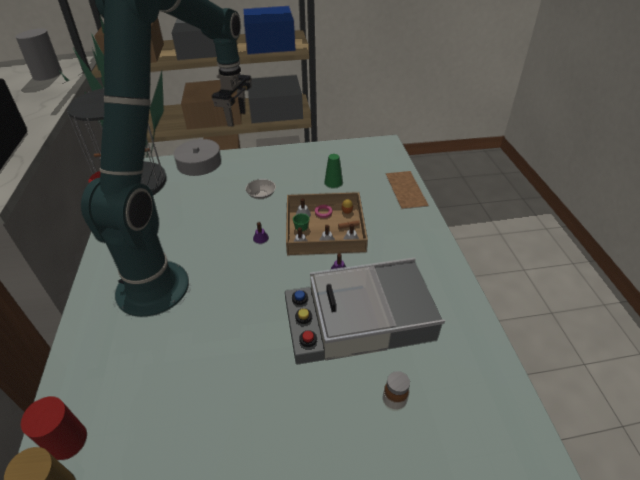

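Top view: four aluminium bells in the crate at about (280,196), (276,225), (217,245) and (275,257). The look-alikes are purple bells outside the crate at (323,220) and (250,305), and the dowel lies at (254,193). The cover is shut with its grip at (404,236). Buttons run blue (375,269), yellow (401,269), red (429,269).

Run:
```python
from h import *
z=np.load('top0.npz');im,d=z['im'],z['d'];p=cams.camera_params('top')
c=im[155:285,180:340];save(cv2.resize(c,None,fx=5,fy=4.6,interpolation=cv2.INTER_CUBIC),'crop0.png')
hsv=cv2.cvtColor(im,cv2.COLOR_RGB2HSV)
def cen(m,box):
    x0,y0,x1,y1=box;w=np.zeros_like(m);w[y0:y1,x0:x1]=m[y0:y1,x0:x1];n,l,s,cc=cv2.connectedComponentsWithStats(w.astype(np.uint8));k=1+np.argmax(s[1:,4]);return cc[k],s[k],l==k
sat=(hsv[...,1]>120)&(hsv[...,2]>60)
B=[]
for n,b in dict(blue=(362,258,389,281),yellow=(389,258,414,281),red=(415,258,442,281)).items():
    c,s,_=cen(sat,b);X=onz(p,c,.067)[0];B.append(X);print(n,c.round(1),s[4],X.round(4))
c,s,m=cen(im.max(2)<60,(380,225,430,247));g=onz(p,c,.125)[0];print('grip',c,s,g.round(4),cv2.minAreaRect(np.argwhere(m)[:,::-1].astype(np.float32)))
v=B[2]-B[0];print('yaw',np.degrees(np.arctan2(v[0],-v[1])))
# crate corners on rim
print(onz(p,[[207,167],[301,178],[289,276],[190,263]],.055).round(3))
P=cloud(p,d);
for q in [(280,196),(276,225),(217,245),(275,257)]:
    u,v=q;w=P[v-14:v+14,u-14:u+14].reshape(-1,3);w=w[w[:,2]>.055];print(q,len(w),w[:,2].max().round(3),np.median(w,0).round(3))
```

```text
blue [374.9 268.6] 87 [ 0.4234 -0.1457  0.067 ]
yellow [400.7 268.3] 99 [ 0.4262 -0.2088  0.067 ]
red [429.5 268. ] 99 [ 0.4291 -0.2794  0.067 ]
grip [403.93396226 235.98584906] [389 233  31   7 212] [ 0.4954 -0.2066  0.125 ] ((404.0, 236.0), (6.0, 30.0), 90.0)
yaw 2.4241662538614994
[[0.673 0.284 0.055]
 [0.652 0.044 0.055]
 [0.4   0.064 0.055]
 [0.425 0.308 0.055]]
(280, 196) 35 1.257 [0.613 0.102 0.07 ]
(276, 225) 37 1.257 [0.536 0.108 0.072]
(217, 245) 33 1.257 [0.476 0.254 0.07 ]
(275, 257) 64 1.257 [0.449 0.104 0.059]
```

View pics/crop0.png

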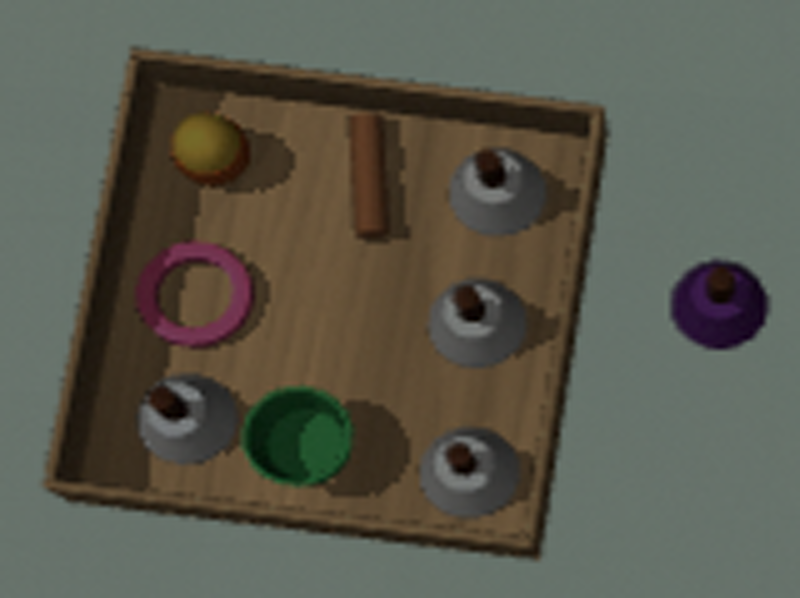

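The crop confirms four grey bells with dark handles, at about (488,170), (468,305), (170,405) and (460,460) in the crop. The purple one is outside the crate. I'll turn the tool to the steriliser's yaw first, then open the cover.

```bash
cat >> h.py <<'E'
from scipy.spatial.transform import Rotation as Ro
S0=np.array([.5504,-.2043,0]);SY=np.radians(2.4)
def st(x,y,z): return S0+Ro.from_euler('z',SY).apply([x,y,z])
def go(T,yaw=None):
    s=bot.state();R=Ro.from_quat(s['tcp_rot']);y=R.apply([0,1,0]);a=np.degrees(np.arctan2(y[1],y[0]))
    print('t',round(s['clock'],1),'tcp',np.round(s['tool_pos'],4),'yaw',round(a,1),'z',R.apply([0,0,1]).round(3),'w',round(s['gripper_width'],4),'F',np.round(s['wrist_force'],1))
    print('  shift mm now',np.round(R.inv().apply(np.array(T)-s['tool_pos'])*1000,1), '' if yaw is None else 'turn z %.3f'%np.radians(a-yaw))
E
python3 -m creep '-1 0 0 0 0 0 .135;-1 0 0 0 0 0 .135;-1 0 0 0 0 0 .135;-1 0 0 0 0 0 .135;-1 0 0 0 0 0 .135;-1 0 0 0 0 0 .135;-1 0 0 0 0 0 .135;-1 0 0 0 0 0 .135;-1 0 0 0 0 0 0;-1 0 0 0 0 0 0'
python3 - <<'E'
from h import *
go([.4954,-.2066,.22],2.4)
p=cams.camera_params('top')
for z in(.072,):
  for q in [(488,160),(466,292),(160,398),(457,453)]: print(onz(p,(180+q[0]/5,155+q[1]/4.6),z).round(3))
E
```

```text
clock: 1.1
tool_pos: [0.2818, 0.5855, 0.2142]
tcp_rot: [0.691, 0.723, -0.0, 0.0]
wrist_force: [-0.5, 0.1, 0.3]
gripper_width: 0.0919
gripper_force: 0.0
t 1.1 tcp [0.2818 0.5855 0.2142] yaw 2.6 z [-0.    -0.001 -1.   ] w 0.0919 F [-0.5  0.1  0.3]
  shift mm now [-801.   177.4   -5.2] turn z 0.004
[[0.614 0.101 0.072]]
[[0.54  0.108 0.072]]
[[0.478 0.255 0.072]]
[[0.452 0.108 0.072]]
```

```bash
python3 -m creep '0 -35 30 -2 0 0 0;0 -35 30 -2 0 0 0;0 -35 30 -1 0 0 0;0 -35 30 0 0 0 0;0 -35 30 0 0 0 0;0 -45 27 0 0 0 0;0 -45 0 0 0 0 0;0 -45 0 0 0 0 0;0 -45 0 0 0 0 0;0 -45 0 0 0 0 0;0 -45 0 0 0 0 0;0 -45 0 0 0 0 0;0 -45 0 0 0 0 0;0 -45 0 0 0 0 0;0 -45 0 0 0 0 0;0 -45 0 0 0 0 0;0 -45 0 0 0 0 0;0 -45 0 0 0 0 0;0 -41 0 0 0 0 0;0 0 0 0 0 0 0'
python3 - <<'E'
from h import *
go([.4954,-.2066,.106],2.4)
E
```

```text
clock: 3.1
tool_pos: [0.4901, -0.2117, 0.2201]
tcp_rot: [0.694, 0.72, -0.001, 0.001]
wrist_force: [-0.8, 0.3, -0.3]
gripper_width: 0.0459
gripper_force: 0.0
t 3.1 tcp [ 0.4901 -0.2117  0.2201] yaw 2.0 z [ 0.001 -0.004 -1.   ] w 0.0459 F [-0.8  0.3 -0.3]
  shift mm now [  5.3   5.5 114.1] turn z -0.006
```

```bash
python3 -m creep '0 5 5 30 0 0 0;0 0 0 30 0 0 0;0 0 0 25 0 0 0;0 0 0 20 0 0 0;0 0 0 10 0 0 0;0 0 0 4 0 0 0;0 0 0 0 0 0 0;1 0 0 0 0 0 0;1 0 0 0 0 0 0;1 0 0 0 0 0 0;1 0 0 0 0 0 0;1 0 0 0 0 0 0;1 0 0 0 0 0 0' 25
python3 - <<'E'
from h import *
go(st(95,0,.1)*[1,1,0]+[0,0,.1],2.4)
E
```

```text
clock: 4.4
tool_pos: [0.4965, -0.2, 0.101]
tcp_rot: [0.692, 0.722, 0.0, 0.0]
wrist_force: [1.3, 1.3, 2.9]
gripper_width: 0.012
gripper_force: 25.0
t 4.4 tcp [ 0.4965 -0.2     0.101 ] yaw 2.4 z [ 0.001  0.    -1.   ] w 0.012 F [1.3 1.3 2.9]
  shift mm now [4.74000e+01 9.50536e+04 1.18100e+02] turn z -0.001
```

```bash
python3 -m creep '1 0 8 0 0 0 0;1 0 15 0 0 0 0;1 0 15 0 0 0 0;1 0 15 0 0 0 0;1 0 15 0 0 0 0;1 0 15 0 0 0 0;1 0 15 0 0 0 0;1 0 15 0 0 0 0;1 0 15 0 0 0 0;1 0 12 0 0 0 0;1 0 8 0 0 0 0;1 0 4 0 0 0 0;1 0 0 0 0 0 0;1 0 0 0 0 0 0;1 0 0 0 0 0 0'
python3 - <<'E'
from h import *
go(st(.095,0,.1),2.4)
E
```

```text
clock: 5.9
tool_pos: [0.6374, -0.195, 0.1007]
tcp_rot: [0.693, 0.721, -0.006, -0.009]
wrist_force: [-28.2, 3.2, 24.6]
gripper_width: 0.0118
gripper_force: 25.0
t 5.9 tcp [ 0.6374 -0.195   0.1007] yaw 2.2 z [-0.021  0.004 -1.   ] w 0.0118 F [-28.2   3.2  24.6]
  shift mm now [-5.6  7.8  0.6] turn z -0.003
```

```bash
python3 -m creep '1 0 -5 0 0 0 0;1 0 0 0 0 0 0;0 0 0 0 0 0 0;0 0 0 0 0 0 0;0 0 0 -20 0 0 0;0 0 0 -40 0 0 0;0 0 0 -40 0 0 0;0 0 0 0 0 0 0'
python3 - <<'E'
from h import *
go(st(.095,0,.1),2.4)
im,d,p=snap('wrist');save(im,'w1.png')
im,d,p=snap('top');save(cv2.resize(im[120:300,180:460],None,fx=2.8,fy=2.8),'t1.png')
E
```

```text
clock: 6.7
tool_pos: [0.6464, -0.1951, 0.2065]
tcp_rot: [0.692, 0.722, 0.003, 0.005]
wrist_force: [-0.3, -0.3, 0.8]
gripper_width: 0.0462
gripper_force: 0.0
t 6.7 tcp [ 0.6464 -0.1951  0.2065] yaw 2.4 z [ 0.01  -0.002 -1.   ] w 0.0462 F [-0.3 -0.3  0.8]
  shift mm now [ -4.9  -2.4 106.5] turn z 0.001
```

View pics/w1.png

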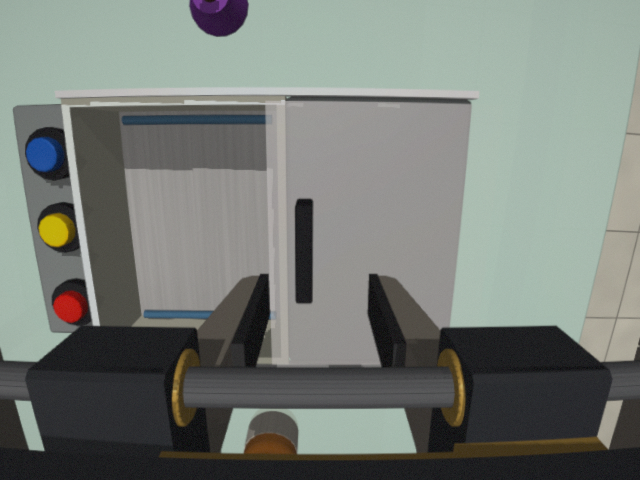

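The cover is off the basin: its grip is at (304,251) and its front edge at about (283,230), next to the basin's rear wall. I'll measure how far it opened.

Run:
```python
from h import *
im,d,p=snap('wrist')
g=onz(p,(304,251),.125)[0]
c=onz(p,[(65,97)],.088)
R=Ro.from_euler('z',-SY)
print('grip in ster',R.apply(g-S0).round(4),'corner',R.apply(c-S0).round(4))
for q,n in (((46,154),'b'),((58,230),'y'),((71,307),'r')):
    X=onz(p,q,.067)[0];print(n,X.round(4),R.apply(X-S0).round(4))
go([.614,.101,.046],2.4)
P=cloud(p,d);w=d[200:320,295:313];print(P[205:300,297:311].reshape(-1,3).mean(0))
```

```text
grip in ster [0.0832 0.0053 0.125 ] corner [[-0.0867  0.1073  0.088 ]]
b [ 0.4259 -0.1425  0.067 ] [-0.1218  0.067   0.067 ]
y [ 0.4287 -0.204   0.067 ] [-0.1215  0.0054  0.067 ]
r [ 0.4312 -0.2727  0.067 ] [-0.122  -0.0634  0.067 ]
t 6.8 tcp [ 0.6427 -0.1932  0.2   ] yaw 2.4 z [-0.  0. -1.] w 0.0459 F [-0.   0.6 -0.6]
  shift mm now [295.1 -16.1 154.1] turn z 0.001
[ 0.63275408 -0.19839819  0.11887663]
```

Roughly 7 mm of opening may be missing, so I'll regrip and nudge the cover to its stop, a little higher this time.

```bash
python3 -m creep '0 0 -9 30 0 0 0;0 0 0 35 0 0 0;0 0 0 25 0 0 0;0 0 0 6 0 0 0;0 0 0 0 0 0 0;1 0 0 0 0 0 0;1 0 0 0 0 0 0;1 0 0 0 0 0 0;1 0 0 0 0 0 0;1 0 0 0 0 0 0' 25; python3 -m creep '1 0 3 0 0 0 0;1 0 3 0 0 0 0;1 0 3 0 0 0 0;1 0 0 0 0 0 0;1 0 0 0 0 0 0'
```

```text
clock: 7.85
tool_pos: [0.6348, -0.1942, 0.1056]
tcp_rot: [0.692, 0.722, 0.001, 0.001]
wrist_force: [1.2, 0.5, 2.7]
gripper_width: 0.0117
gripper_force: 25.0
clock: 8.35
tool_pos: [0.6374, -0.1942, 0.1054]
tcp_rot: [0.693, 0.721, -0.003, -0.005]
wrist_force: [-16.4, 2.6, 18.7]
gripper_width: 0.0121
gripper_force: 25.0
```

```bash
sed -i 's/^S0=.*/S0=np.array([.5435,-.2005,0])/;s/;SY=np.radians(2.4)/\nSY=np.radians(2.4)/' h.py; grep -q '^SY' h.py || sed -i '/^S0/a SY=np.radians(2.4)' h.py
python3 -m creep '0 0 0 0 0 0 0;0 0 0 0 0 0 0;0 0 0 -40 0 0 0;0 0 0 -45 0 0 0;0 0 0 -40 0 0 0;0 50 -15 0 0 0 0;0 50 -15 0 0 0 0;0 50 -15 0 0 0 0;0 50 -15 0 0 0 0;0 50 -15 0 0 0 0;0 15 -15 0 0 0 0;0 0 0 0 0 0 0;0 0 0 0 0 0 0;0 0 0 0 0 0 0'
python3 - <<'E'
from h import *
im,d,p=snap('wrist');save(im,'w2.png');np.savez('w2.npz',im=im,d=d)
import pickle;pickle.dump(p,open('w2.pkl','wb'))
go([.614,.101,.046],2.4)
E
```

```text
clock: 9.75
tool_pos: [0.5462, 0.0553, 0.2298]
tcp_rot: [0.693, 0.721, 0.0, 0.001]
wrist_force: [-0.2, -1.2, -0.1]
gripper_width: 0.046
gripper_force: 0.0
t 9.8 tcp [0.5462 0.0551 0.2297] yaw 2.3 z [ 0.001 -0.001 -1.   ] w 0.0459 F [-0.  -0.  -0.6]
  shift mm now [ 43.3  69.4 183.7] turn z -0.003
```

View pics/w2.png

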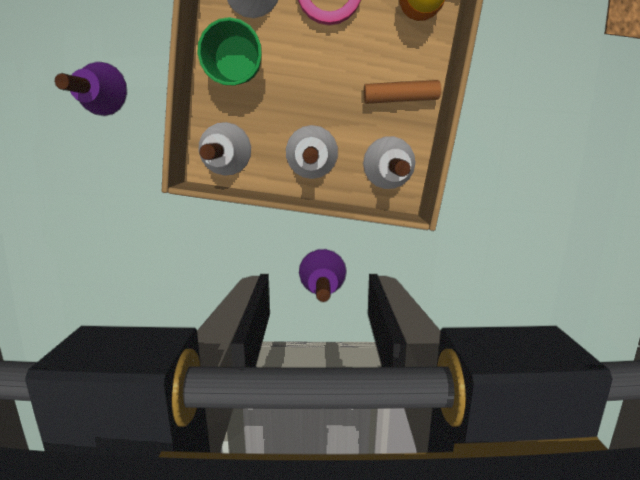

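Wrist view: the near row of three bells shows handle tops at about (208,152), (311,156) and (403,168). The fourth is at the top edge near (250,0), and the purple one at (322,275) lies between the fingers' columns, outside the crate.

Run:
```python
from h import *
import pickle;p=pickle.load(open('w2.pkl','rb'))
print('handles',onz(p,[(208,152),(311,156),(403,168)],.072).round(4).tolist())
print('rim corners',onz(p,[(165,190),(434,228)],.055).round(3).tolist())
print('purple',onz(p,[(322,296)],.066).round(3))
go(onz(p,[(403,168)],.072)[0]*[1,1,0]+[0,0,.046],2.4)
for q in [(-.037,.05),(.037,.05),(-.037,-.05),(.037,-.05)]: print(q,st(*q,.054).round(4))
```

```text
handles [[0.4523, 0.1102, 0.072], [0.537, 0.11, 0.072], [0.6134, 0.1035, 0.072]]
rim corners [[0.408, 0.075, 0.055], [0.65, 0.05, 0.055]]
purple [[ 0.551 -0.015  0.066]]
t 9.8 tcp [0.5462 0.0551 0.2297] yaw 2.3 z [ 0.001 -0.001 -1.   ] w 0.0459 F [-0.  -0.  -0.6]
  shift mm now [ 45.9  68.9 183.7] turn z -0.003
(-0.037, 0.05) [ 0.5044 -0.1521  0.054 ]
(0.037, 0.05) [ 0.5784 -0.149   0.054 ]
(-0.037, -0.05) [ 0.5086 -0.252   0.054 ]
(0.037, -0.05) [ 0.5826 -0.2489  0.054 ]
```

Closing along x would crowd the crate walls, so I'll turn 90° and take the bells closing along y. The tool's x then runs along the steriliser's +x.

```bash
python3 -m creep '.2 4 6 0 0 0 .143;.2 4 6 0 0 0 .143;.2 4 5 0 0 0 .143;.2 0 0 0 0 0 .143;.2 0 0 0 0 0 .143;.2 0 0 0 0 0 .143;.2 0 0 0 0 0 .143;.2 0 0 0 0 0 .143;.2 0 0 0 0 0 .143;.2 0 0 0 0 0 .143;.2 0 0 0 0 0 .143;.2 0 0 0 0 0 0;.2 0 0 0 0 0 0'
python3 - <<'E'
from h import *
go([.6134,.1035,.046],-87.6)
E
```

```text
clock: 11.1
tool_pos: [0.5637, 0.0662, 0.2295]
tcp_rot: [1.0, 0.021, 0.0, 0.0]
wrist_force: [-0.2, -0.0, -0.5]
gripper_width: 0.0368
gripper_force: 0.0
t 11.1 tcp [0.5637 0.0662 0.2295] yaw -87.6 z [ 0.    -0.001 -1.   ] w 0.0368 F [-0.2 -0.  -0.5]
  shift mm now [ 51.2 -35.3 183.5] turn z -0.000
```

```bash
python3 -m creep '.2 26 -18 0 0 0 0;.2 25 -17 0 0 0 0;.2 0 0 40 0 0 0;.2 0 0 40 0 0 0;.2 0 0 40 0 0 0;.2 0 0 30 0 0 0;.2 0 0 20 0 0 0;.2 0 0 9 0 0 0;.2 0 0 4 0 0 0;.2 0 0 0 0 0 0;1 0 0 0 0 0 0;1 0 0 0 0 0 0;1 0 0 0 0 0 0;1 0 0 0 0 0 0;1 0 0 0 0 0 0;1 0 0 0 0 0 0;1 0 0 0 0 0 0' 30
python3 - <<'E'
from h import *
go(st(.037,.05,.2),-87.6)
E
```

```text
clock: 12.8
tool_pos: [0.6132, 0.1041, 0.047]
tcp_rot: [1.0, 0.02, 0.0, -0.0]
wrist_force: [-1.4, -0.2, 4.1]
gripper_width: 0.0133
gripper_force: 30.0
t 12.8 tcp [0.6132 0.1041 0.047 ] yaw -87.7 z [ 0.001  0.    -1.   ] w 0.0133 F [-1.4 -0.2  4.1]
  shift mm now [ -44.8  251.5 -153.1] turn z -0.002
```

```bash
python3 -m creep '1 0 0 -20 0 0 0;1 0 0 -40 0 0 0;1 0 0 -40 0 0 0;1 0 0 -40 0 0 0;1 0 0 -13 0 0 0;1 -5 45 0 0 0 0;1 -5 45 0 0 0 0;1 -5 45 0 0 0 0;1 -5 45 0 0 0 0;1 -5 45 0 0 0 0;1 -5 45 0 0 0 0;1 -5 45 0 0 0 0;1 -10 36 0 0 0 0;1 0 0 0 0 0 0;1 0 0 0 0 0 0'
python3 - <<'E'
from h import *
go(st(.037,-.05,.056),-87.6)
E
```

```text
clock: 14.3
tool_pos: [0.5809, -0.2491, 0.1985]
tcp_rot: [1.0, 0.019, -0.001, -0.0]
wrist_force: [-0.0, 1.3, -0.6]
gripper_width: 0.0132
gripper_force: 30.0
t 14.3 tcp [ 0.5809 -0.2491  0.1985] yaw -87.9 z [-0.002  0.001 -1.   ] w 0.0132 F [-0.   1.3 -0.6]
  shift mm now [  1.9   0.  142.5] turn z -0.005
```

```bash
python3 -m creep '1 2 0 40 0 0 0;1 0 0 40 0 0 0;1 0 0 35 0 0 0;1 0 0 18 0 0 0;1 0 0 8 0 0 0;1 0 0 3 0 0 0;1 0 0 0 0 0 0;1 0 0 0 0 0 0;.2 0 0 0 0 0 0;.2 0 0 0 0 0 0;.2 0 0 0 0 0 0;.2 0 0 -30 0 0 0;.2 0 0 -40 0 0 0;.2 0 0 -40 0 0 0;.2 0 0 -34 0 0 0;.2 0 0 0 0 0 0'
python3 - <<'E'
from h import *
go([.537,.110,.046],-87.6)
im,d,p=snap('top');save(cv2.resize(im[120:300,180:460],None,fx=2.8,fy=2.8),'t2.png')
E
```

```text
clock: 15.9
tool_pos: [0.5877, -0.2484, 0.2051]
tcp_rot: [1.0, 0.021, 0.005, 0.001]
wrist_force: [0.3, -0.0, -0.3]
gripper_width: 0.0369
gripper_force: 0.0
t 15.9 tcp [ 0.5877 -0.2484  0.2051] yaw -87.6 z [ 0.01  -0.002 -1.   ] w 0.0369 F [ 0.3 -0.  -0.3]
  shift mm now [ -37.  -360.6  157.8] turn z 0.000
```

View pics/t2.png

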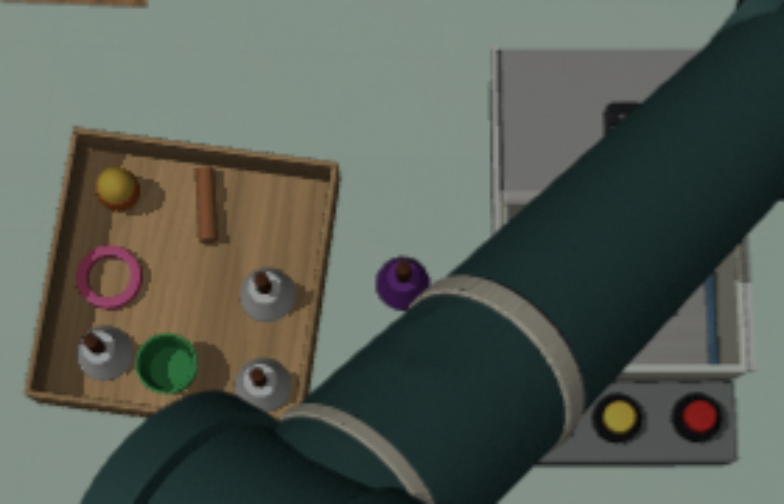

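```bash
python3 -m creep '.2 -5 -45 0 0 0 0;.2 -5 -45 0 0 0 0;.2 -5 -45 0 0 0 0;.2 -5 -45 0 0 0 0;.2 -5 -45 0 0 0 0;.2 -5 -45 0 0 0 0;.2 -3 -45 0 0 0 0;.2 0 -43 0 0 0 0;.2 0 0 0 0 0 0;.2 0 0 0 0 0 0;.2 0 0 0 0 0 0'
python3 - <<'E'
from h import *
go([.537,.110,.046],-87.6)
E
```

```text
clock: 17.05
tool_pos: [0.5364, 0.1072, 0.199]
tcp_rot: [1.0, 0.019, -0.0, 0.0]
wrist_force: [-0.9, -0.5, -1.1]
gripper_width: 0.0372
gripper_force: 0.0
t 17.1 tcp [0.5364 0.1072 0.199 ] yaw -87.8 z [-0.001 -0.001 -1.   ] w 0.0372 F [-0.9 -0.5 -1.1]
  shift mm now [  0.8  -2.9 153. ] turn z -0.003
```

```bash
python3 -m creep '.2 1 -3 40 0 0 0;.2 0 0 40 0 0 0;.2 0 0 40 0 0 0;.2 0 0 20 0 0 0;.2 0 0 9 0 0 0;.2 0 0 4 0 0 0;.2 0 0 0 0 0 0;1 0 0 0 0 0 0;1 0 0 0 0 0 0;1 0 0 0 0 0 0;1 0 0 0 0 0 0;1 0 0 0 0 0 0;1 0 0 0 0 0 0' 30; python3 -m creep '1 0 0 -20 0 0 0;1 0 0 -40 0 0 0;1 0 0 -40 0 0 0;1 0 0 -40 0 0 0;1 0 0 -13 0 0 0;1 -5 45 0 0 0 0;1 -5 45 0 0 0 0;1 -5 45 0 0 0 0;1 -4 45 0 0 0 0;1 0 45 0 0 0 0;1 0 45 0 0 0 0;1 0 45 0 0 0 0;1 0 43 0 0 0 0;1 0 0 0 0 0 0;1 0 0 0 0 0 0'
python3 - <<'E'
from h import *
go(st(-.037,-.05,.055),-87.6)
E
```

```text
clock: 18.35
tool_pos: [0.5379, 0.1112, 0.047]
tcp_rot: [1.0, 0.02, 0.0, -0.0]
wrist_force: [-0.9, 0.1, 2.4]
gripper_width: 0.0132
gripper_force: 30.0
clock: 19.85
tool_pos: [0.5318, -0.2483, 0.1985]
tcp_rot: [1.0, 0.018, -0.001, -0.0]
wrist_force: [-0.5, 0.8, -1.4]
gripper_width: 0.0129
gripper_force: 30.0
t 19.9 tcp [ 0.5318 -0.2483  0.1985] yaw -87.9 z [-0.002  0.    -1.   ] w 0.0129 F [-0.5  0.8 -1.4]
  shift mm now [-23.    2.9 143.6] turn z -0.005
```

```bash
python3 -m creep '1 -23 3 0 0 0 0;1 0 0 40 0 0 0;1 0 0 40 0 0 0;1 0 0 35 0 0 0;1 0 0 17 0 0 0;1 0 0 8 0 0 0;1 0 0 3 0 0 0;1 0 0 0 0 0 0;1 0 0 0 0 0 0;.2 0 0 0 0 0 0;.2 0 0 0 0 0 0;.2 0 0 0 0 0 0;.2 0 0 -30 0 0 0;.2 0 0 -40 0 0 0;.2 0 0 -40 0 0 0;.2 0 0 -34 0 0 0;.2 0 0 0 0 0 0;.2 0 0 0 0 0 0'; python3 -m creep '.2 -5 -45 0 0 0 0;.2 -5 -45 0 0 0 0;.2 -5 -45 0 0 0 0;.2 -5 -45 0 0 0 0;.2 -5 -45 0 0 0 0;.2 -5 -45 0 0 0 0;.2 -5 -45 0 0 0 0;.2 -1 -43 0 0 0 0;.2 0 0 0 0 0 0;.2 0 0 0 0 0 0;.2 0 0 0 0 0 0'
python3 - <<'E'
from h import *
go([.4523,.110,.046],-87.6)
im,d,p=snap('side');save(cv2.resize(im[170:370,230:450],None,fx=3,fy=3),'s3.png')
E
```

```text
clock: 21.65
tool_pos: [0.5105, -0.2507, 0.2008]
tcp_rot: [1.0, 0.02, 0.001, -0.0]
wrist_force: [-1.0, 0.8, -0.3]
gripper_width: 0.0368
gripper_force: 0.0
clock: 22.75
tool_pos: [0.4594, 0.1036, 0.1999]
tcp_rot: [1.0, 0.019, -0.001, 0.001]
wrist_force: [0.4, 0.1, -0.0]
gripper_width: 0.0366
gripper_force: 0.0
t 22.8 tcp [0.4594 0.1036 0.1999] yaw -87.8 z [-0.001 -0.001 -1.   ] w 0.0366 F [ 0.4  0.1 -0. ]
  shift mm now [ -6.7  -6.9 153.9] turn z -0.004
```

View pics/s3.png

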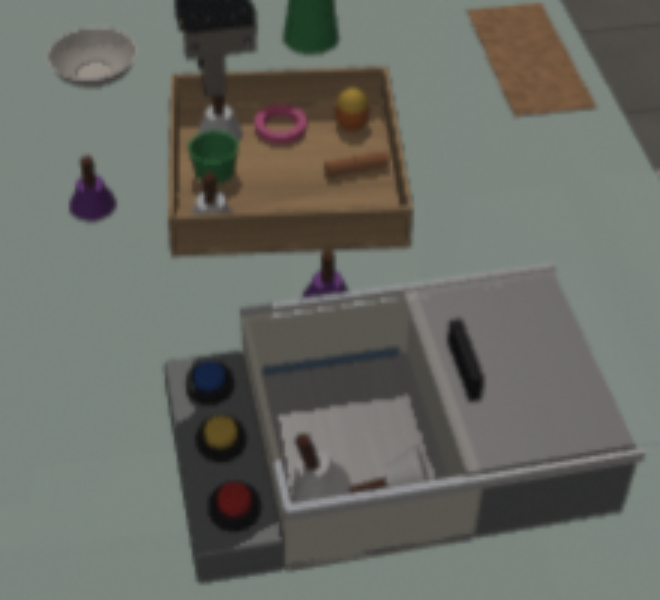

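Side view: one bell stands in the basin (handle at (308,452)). The first has toppled but lies inside, handle at (368,487), which is fine under the cover. Two bells remain in the crate, at (212,195) and (220,115).

```bash
python3 -m creep '.2 -7 -7 30 0 0 0;.2 0 0 40 0 0 0;.2 0 0 40 0 0 0;.2 0 0 30 0 0 0;.2 0 0 9 0 0 0;.2 0 0 4 0 0 0;.2 0 0 0 0 0 0;1 0 0 0 0 0 0;1 0 0 0 0 0 0;1 0 0 0 0 0 0;1 0 0 0 0 0 0;1 0 0 0 0 0 0;1 0 0 0 0 0 0' 30; python3 -m creep '1 0 0 -20 0 0 0;1 0 0 -40 0 0 0;1 0 0 -40 0 0 0;1 0 0 -40 0 0 0;1 0 0 -13 0 0 0;1 8 43 0 0 0 0;1 8 43 0 0 0 0;1 8 43 0 0 0 0;1 8 43 0 0 0 0;1 8 43 0 0 0 0;1 8 43 0 0 0 0;1 0 2 0 0 0 0;1 0 0 0 0 0 0;1 0 0 0 0 0 0;1 0 0 0 0 0 0'
python3 - <<'E'
from h import *
go(st(-.037,.05,.055),-87.6)
im,d,p=snap('wrist');save(im,'w4.png')
E
```

```text
clock: 24.1
tool_pos: [0.4527, 0.1119, 0.0478]
tcp_rot: [1.0, 0.02, 0.0, -0.0]
wrist_force: [-0.4, -0.7, 2.3]
gripper_width: 0.0132
gripper_force: 30.0
clock: 25.6
tool_pos: [0.5107, -0.1443, 0.2001]
tcp_rot: [1.0, 0.021, -0.0, -0.001]
wrist_force: [-0.3, -0.3, -0.3]
gripper_width: 0.0132
gripper_force: 30.0
t 25.6 tcp [ 0.5107 -0.1443  0.2001] yaw -87.6 z [-0.001  0.001 -1.   ] w 0.0132 F [-0.3 -0.3 -0.3]
  shift mm now [ -6.5   7.7 145.1] turn z 0.001
```

View pics/w4.png

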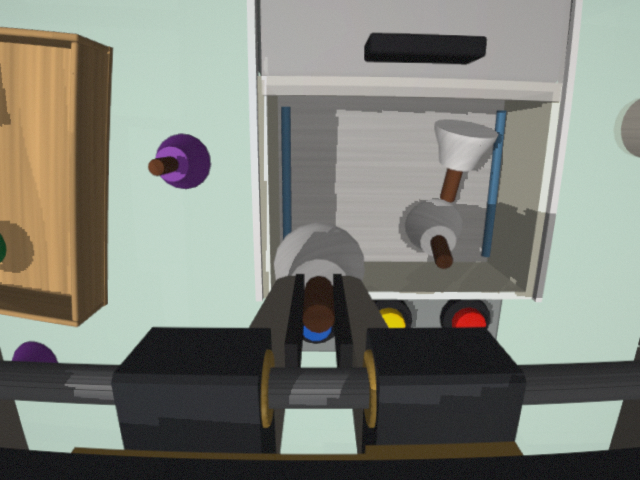

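Bell 3 is held and upright. The left half of the basin (columns 290–420) is free. The first bell lies at (460,160) and the second stands at (435,230).

```bash
python3 -m creep '1 -6 8 20 0 0 0;1 0 0 40 0 0 0;1 0 0 40 0 0 0;1 0 0 30 0 0 0;1 0 0 11 0 0 0;1 0 0 4 0 0 0;1 0 0 0 0 0 0;1 0 0 0 0 0 0;.2 0 0 0 0 0 0;.2 0 0 0 0 0 0;.2 0 0 0 0 0 0;.2 0 0 -30 0 0 0;.2 0 0 -40 0 0 0;.2 0 0 -40 0 0 0;.2 0 0 -34 0 0 0;.2 0 0 0 0 0 0;.2 0 0 0 0 0 0'; python3 -m creep '.2 -2 -45 0 0 0 0;.2 -2 -45 0 0 0 0;.2 -2 -45 0 0 0 0;.2 -2 -45 0 0 0 0;.2 -5 -45 0 0 0 0;.2 -5 -45 0 0 0 0;.2 -5 -45 0 0 0 0;.2 -5 -45 0 0 0 0;.2 -15 0 0 0 0 0;.2 0 0 0 0 0 0;.2 0 0 0 0 0 0;.2 0 0 0 0 0 0'
python3 - <<'E'
from h import *
go([.478,.255,.046],-87.6)
im,d,p=snap('wrist');save(im,'w5.png')
E
```

```text
clock: 27.35
tool_pos: [0.5054, -0.154, 0.2]
tcp_rot: [1.0, 0.02, 0.001, -0.0]
wrist_force: [0.1, -0.4, -0.3]
gripper_width: 0.037
gripper_force: 0.0
clock: 28.55
tool_pos: [0.4484, 0.2023, 0.1993]
tcp_rot: [1.0, 0.019, -0.0, 0.0]
wrist_force: [0.4, -0.8, 0.3]
gripper_width: 0.0369
gripper_force: 0.0
t 28.6 tcp [0.4484 0.2023 0.1993] yaw -87.9 z [-0.    -0.001 -1.   ] w 0.0369 F [ 0.4 -0.8  0.3]
  shift mm now [ 31.6 -51.6 153.3] turn z -0.005
```

View pics/w5.png

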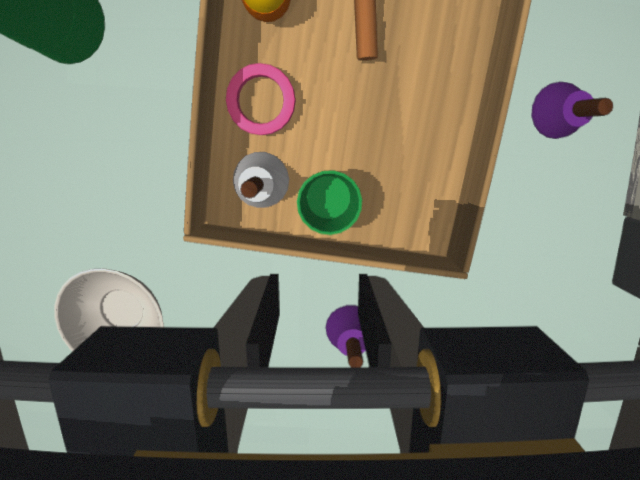

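The last bell's handle top is at (250,188), beside the green cup at (330,202).

Run:
```python
from h import *
p=cams.camera_params('wrist');X=onz(p,(249,188),.072)[0];print(X,onz(p,(186,238),.055));go(X*[1,1,0]+[0,0,.046],-87.6)
```

```text
[0.47779049 0.2564653  0.072     ] [[0.43191208 0.31244773 0.055     ]]
t 28.6 tcp [0.4485 0.2024 0.1995] yaw -87.9 z [ 0. -0. -1.] w 0.0367 F [-0.1 -0.1 -0. ]
  shift mm now [ 31.3 -53.  153.4] turn z -0.005
```

```bash
python3 -m creep '.2 16 -27 0 0 0 0;.2 15 -26 0 0 0 0;.2 0 0 40 0 0 0;.2 0 0 40 0 0 0;.2 0 0 40 0 0 0;.2 0 0 20 0 0 0;.2 0 0 9 0 0 0;.2 0 0 3 0 0 0;.2 0 0 0 0 0 0;1 0 0 0 0 0 0;1 0 0 0 0 0 0;1 0 0 0 0 0 0;1 0 0 0 0 0 0;1 0 0 0 0 0 0;1 0 0 0 0 0 0' 30; python3 -m creep '1 0 0 -20 0 0 0;1 0 0 -40 0 0 0;1 0 0 -40 0 0 0;1 0 0 -40 0 0 0;1 0 0 -13 0 0 0;1 11 45 0 0 0 0;1 11 45 0 0 0 0;1 11 45 0 0 0 0;1 11 45 0 0 0 0;1 11 45 0 0 0 0;1 11 45 0 0 0 0;1 11 45 0 0 0 0;1 11 45 0 0 0 0;1 10 43 0 0 0 0;1 0 0 0 0 0 0;1 0 0 0 0 0 0;1 0 0 0 0 0 0'
python3 - <<'E'
from h import *
go(st(.037,.05,.055),-87.6)
im,d,p=snap('wrist');save(im,'w6.png')
E
```

```text
clock: 30.1
tool_pos: [0.4769, 0.258, 0.0479]
tcp_rot: [1.0, 0.02, 0.0, -0.0]
wrist_force: [-0.4, -0.1, 3.6]
gripper_width: 0.013
gripper_force: 30.0
clock: 31.8
tool_pos: [0.5902, -0.1393, 0.1995]
tcp_rot: [1.0, 0.021, -0.001, -0.001]
wrist_force: [0.4, 0.3, -0.7]
gripper_width: 0.0134
gripper_force: 30.0
t 31.8 tcp [ 0.5902 -0.1393  0.1995] yaw -87.6 z [-0.002  0.001 -1.   ] w 0.0134 F [ 0.4  0.3 -0.7]
  shift mm now [-12.    9.4 144.5] turn z -0.001
```

View pics/w6.png

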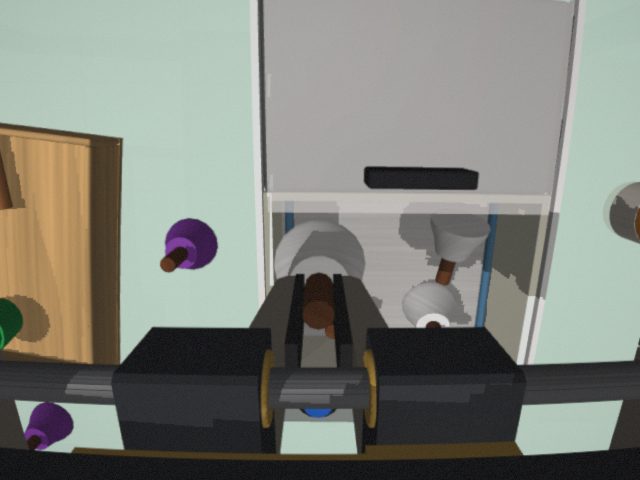

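Bell 4 is held and upright over the free corner. The basin's rear edge is at row 195. I'll lower it now.

```bash
python3 -m creep '1 -12 9 20 0 0 0;1 0 0 40 0 0 0;1 0 0 40 0 0 0;1 0 0 30 0 0 0;1 0 0 11 0 0 0;1 0 0 3 0 0 0;1 0 0 0 0 0 0;1 0 0 0 0 0 0;.2 0 0 0 0 0 0;.2 0 0 0 0 0 0;.2 0 0 0 0 0 0;.2 0 0 -30 0 0 0;.2 0 0 -40 0 0 0;.2 0 0 -40 0 0 0;.2 0 0 -34 0 0 0;.2 0 0 0 0 0 0;.2 -40 0 -20 0 0 0;.2 -40 0 0 0 0 0;.2 0 0 0 0 0 0;.2 0 0 0 0 0 0'
python3 - <<'E'
from h import *
go([.6374,-.195,.103],2.4)
im,d,p=snap('wrist');save(im,'w7.png')
E
```

```text
clock: 33.85
tool_pos: [0.4989, -0.1531, 0.2205]
tcp_rot: [1.0, 0.02, 0.0, -0.001]
wrist_force: [0.1, 0.3, -0.1]
gripper_width: 0.0368
gripper_force: 0.0
t 33.9 tcp [ 0.4989 -0.1531  0.2205] yaw -87.7 z [ 0.001  0.001 -1.   ] w 0.0368 F [ 0.1  0.3 -0.1]
  shift mm now [136.7  47.5 117.5] turn z -1.573
```

View pics/w7.png

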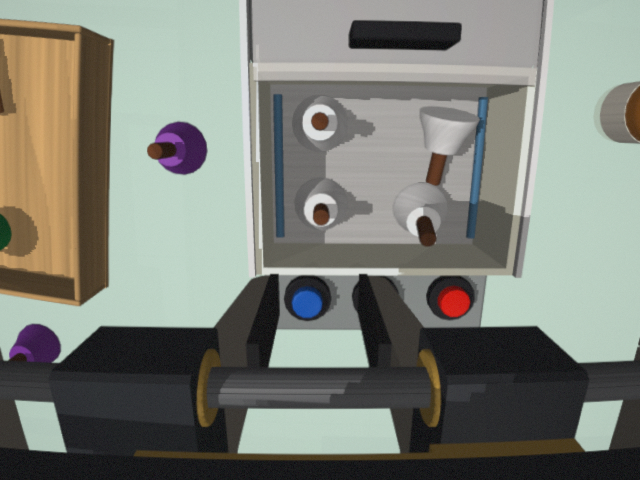

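All four bells are in the basin, at (320,122), (321,210), (420,215) and lying at (445,140). Now I'll turn back and shut the cover.

```bash
python3 -m creep '0 30 12 0 0 0 -.143;0 0 0 0 0 0 -.143;0 0 0 0 0 0 -.143;0 0 0 0 0 0 -.143;0 0 0 0 0 0 -.143;0 0 0 0 0 0 -.143;0 0 0 0 0 0 -.143;0 0 0 0 0 0 -.143;0 0 0 0 0 0 -.143;0 0 0 0 0 0 -.143;0 -15 35 0 0 0 -.143;0 -15 35 0 0 0 0;0 0 35 0 0 0 0;0 0 0 0 0 0 0;0 0 0 0 0 0 0'
python3 - <<'E'
from h import *
go([.6374,-.197,.105],2.4)
p=cams.camera_params('top');R=Ro.from_euler('z',-SY)
E
```

```text
clock: 35.4
tool_pos: [0.6339, -0.1947, 0.2188]
tcp_rot: [0.692, 0.722, -0.001, -0.001]
wrist_force: [0.1, -0.0, -0.5]
gripper_width: 0.0459
gripper_force: 0.0
t 35.4 tcp [ 0.6339 -0.1947  0.2188] yaw 2.5 z [-0.002 -0.    -1.   ] w 0.0459 F [ 0.1 -0.  -0.5]
  shift mm now [ -2.5   3.7 113.8] turn z 0.001
```

Descend, grip, then slide 150 mm back toward shut.

```bash
python3 -m creep '0 -2 3 40 0 0 0;0 0 0 40 0 0 0;0 0 0 25 0 0 0;0 0 0 9 0 0 0;0 0 0 0 0 0 0;0 0 0 0 0 0 0;1 0 0 0 0 0 0;1 0 0 0 0 0 0;1 0 0 0 0 0 0;1 0 0 0 0 0 0;1 0 0 0 0 0 0;1 0 0 0 0 0 0' 25; python3 -m creep '1 0 -8 0 0 0 0;1 0 -15 0 0 0 0;1 0 -15 0 0 0 0;1 0 -15 0 0 0 0;1 0 -15 0 0 0 0;1 0 -15 0 0 0 0;1 0 -15 0 0 0 0;1 0 -15 0 0 0 0;1 0 -15 0 0 0 0;1 0 -10 0 0 0 0;1 0 -5 0 0 0 0;1 0 -3 0 0 0 0;1 0 -2 0 0 0 0;1 0 0 0 0 0 0;1 0 0 0 0 0 0'
```

```text
clock: 36.6
tool_pos: [0.6368, -0.1968, 0.107]
tcp_rot: [0.692, 0.722, 0.0, 0.0]
wrist_force: [0.1, 1.1, 2.7]
gripper_width: 0.0117
gripper_force: 25.0
clock: 38.1
tool_pos: [0.4889, -0.202, 0.1069]
tcp_rot: [0.692, 0.722, 0.001, -0.001]
wrist_force: [-0.4, 5.5, 7.5]
gripper_width: 0.0117
gripper_force: 25.0
```

```bash
python3 -m creep '1 0 -2 0 0 0 0;1 0 -2 0 0 0 0;1 0 0 0 0 0 0;1 0 0 0 0 0 0'; python3 -m creep '1 0 -2 0 0 0 0;1 0 -2 0 0 0 0;1 0 0 0 0 0 0;1 0 0 0 0 0 0'
```

```text
clock: 38.5
tool_pos: [0.4875, -0.2021, 0.1069]
tcp_rot: [0.692, 0.722, 0.002, 0.002]
wrist_force: [6.5, 4.7, 0.4]
gripper_width: 0.0116
gripper_force: 25.0
clock: 38.9
tool_pos: [0.4875, -0.2021, 0.107]
tcp_rot: [0.691, 0.723, 0.003, 0.005]
wrist_force: [19.0, 3.6, -12.0]
gripper_width: 0.0121
gripper_force: 25.0
```

The cover is against its shut stop. Release, lift, and go over the blue button with the fingers closed.

```bash
python3 -m creep '0 0 3 0 0 0 0;0 0 0 0 0 0 0;0 0 0 0 0 0 0;0 0 0 -40 0 0 0;0 0 0 -40 0 0 0;1 20 -20 0 0 0 0;1 20 -20 0 0 0 0;1 16 -22 0 0 0 0;1 0 0 0 0 0 0;1 0 0 0 0 0 0;1 0 0 0 0 0 0'
python3 - <<'E'
from h import *
go([.4247,-.144,.075],2.4)
im,d,p=snap('wrist');save(im,'w8.png')
im,d,p=snap('side');save(cv2.resize(im[170:370,230:450],None,fx=3,fy=3),'s8.png')
E
```

```text
clock: 40.0
tool_pos: [0.4199, -0.1508, 0.1868]
tcp_rot: [0.692, 0.721, -0.0, 0.001]
wrist_force: [1.0, -1.1, -0.2]
gripper_width: 0.0008
gripper_force: 0.0
t 40.0 tcp [ 0.4199 -0.1508  0.1868] yaw 2.4 z [ 0.001 -0.001 -1.   ] w 0.0008 F [ 1.  -1.1 -0.2]
  shift mm now [  6.6   5.  111.8] turn z -0.001
```

View pics/s8.png

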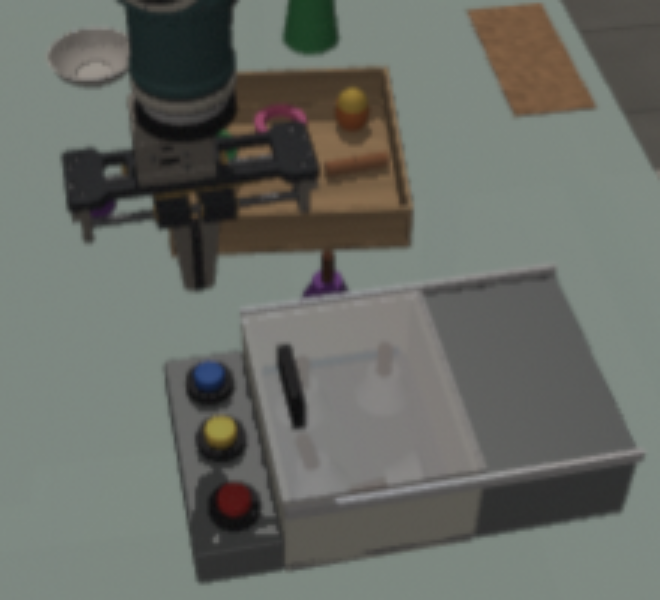

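The side view shows the cover shut, with bells visible through it; buttons run blue (210,380), yellow (221,435), red (235,503). Pressing blue.

```bash
python3 -m creep '1 6 5 40 0 0 0;1 0 0 40 0 0 0;1 0 0 25 0 0 0;1 0 0 8 0 0 0;1 0 0 3 0 0 0;1 0 0 3 0 0 0;1 0 0 3 0 0 0;1 0 0 2 0 0 0;1 0 0 0 0 0 0;1 0 0 0 0 0 0'; python3 -m creep '1 0 0 2 0 0 0;1 0 0 2 0 0 0;1 0 0 0 0 0 0;1 0 0 0 0 0 0'
```

```text
clock: 41.1
tool_pos: [0.4251, -0.1442, 0.0633]
tcp_rot: [0.692, 0.722, 0.001, 0.001]
wrist_force: [-0.2, -2.6, 3.5]
gripper_width: 0.0008
gripper_force: 1.8
clock: 41.5
tool_pos: [0.4252, -0.1442, 0.0609]
tcp_rot: [0.692, 0.722, 0.001, 0.0]
wrist_force: [-6.2, 0.4, 33.9]
gripper_width: 0.0005
gripper_force: 16.7
```

Blue is fully down (0.0609, on its stop). Next yellow, with slightly less overdrive.

```bash
python3 -m creep '1 0 0 -10 0 0 0;1 0 0 -20 0 0 0;1 -31 0 0 0 0 0;1 -31 0 0 0 0 0;1 0 0 0 0 0 0;1 0 0 0 0 0 0;1 0 0 10 0 0 0;1 0 0 8 0 0 0;1 0 0 4 0 0 0;1 0 0 3 0 0 0;1 0 0 2 0 0 0;1 0 0 0 0 0 0;1 0 0 0 0 0 0'; python3 -m creep '1 0 0 1.5 0 0 0;1 0 0 1 0 0 0;1 0 0 0 0 0 0;1 0 0 0 0 0 0'
```

```text
clock: 42.8
tool_pos: [0.4264, -0.2048, 0.0616]
tcp_rot: [0.692, 0.722, 0.0, -0.001]
wrist_force: [-2.8, 3.2, 5.0]
gripper_width: 0.0002
gripper_force: 2.3
clock: 43.2
tool_pos: [0.4265, -0.205, 0.061]
tcp_rot: [0.692, 0.722, 0.001, -0.001]
wrist_force: [-7.3, 5.8, 29.5]
gripper_width: 0.0004
gripper_force: 14.8
```

Yellow is fully down. Red next, 70 mm further along −y.

```bash
python3 -m creep '1 0 0 -10 0 0 0;1 0 0 -20 0 0 0;1 -35 0 0 0 0 0;1 -35 0 0 0 0 0;1 0 0 0 0 0 0;1 0 0 0 0 0 0;1 0 0 10 0 0 0;1 0 0 8 0 0 0;1 0 0 4 0 0 0;1 0 0 3 0 0 0;1 0 0 2 0 0 0;1 0 0 0 0 0 0;1 0 0 0 0 0 0'; python3 -m creep '1 0 0 2 0 0 0;1 0 0 1 0 0 0;1 0 0 0 0 0 0;1 0 0 0 0 0 0'
```

```text
clock: 44.5
tool_pos: [0.4296, -0.2752, 0.0622]
tcp_rot: [0.692, 0.722, 0.0, -0.0]
wrist_force: [-1.9, 2.9, 3.9]
gripper_width: 0.0004
gripper_force: 2.2
clock: 44.9
tool_pos: [0.4298, -0.2755, 0.0611]
tcp_rot: [0.692, 0.722, 0.001, -0.0]
wrist_force: [-6.9, 6.8, 23.8]
gripper_width: 0.0001
gripper_force: 12.3
```

Red is fully down. Retreat and take one last look before handing in.

```bash
python3 -m creep '1 0 0 -10 0 0 0;1 0 0 -40 0 0 0;1 0 0 -50 0 0 0;1 0 0 -50 0 0 0;1 -40 0 0 0 0 0;1 -40 0 0 0 0 0;1 0 0 0 0 0 0;1 0 0 0 0 0 0'
python3 - <<'E'
from h import *
im,d,p=snap('side');save(cv2.resize(im[140:420,220:460],None,fx=2.1,fy=2.1),'s9.png')
E
```

```text
clock: 45.7
tool_pos: [0.4324, -0.3568, 0.2089]
tcp_rot: [0.693, 0.721, -0.0, 0.0]
wrist_force: [-0.3, -0.2, -0.0]
gripper_width: 0.0005
gripper_force: 0.0
```

View pics/s9.png

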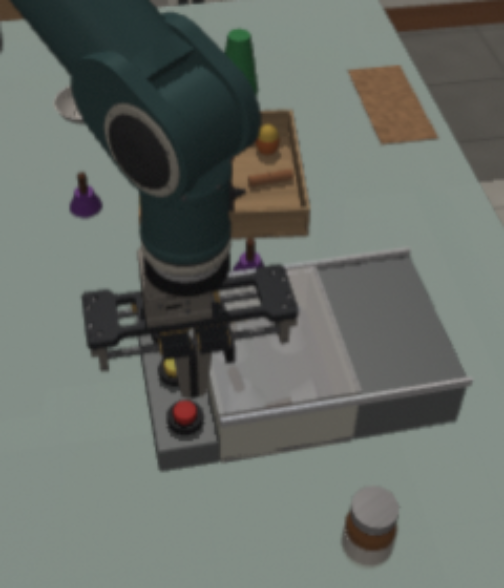

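The cover is still shut, and the jar (372,520), tower and both purple bells stand as before. The arm touches nothing.

```bash
python3 -c "
from workcell import workorder
print(workorder.hand_in())"
```

```text
the job is handed in; nothing more can be done
None
```

All four bells that were in the crate are in the steriliser basin (one lying on its side), the cover is fully shut, and blue, yellow and red were each pressed fully down in that order; the job is handed in at about 46 s on the robot's clock.

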